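# Sweep the used polishers into the rinse tray and shut its gate

## Task

Clear up after polishing: with the fingertips sweep the three loose rubber polishers (one red, two teal) that lie on the wooden bench top into the low steel rinse tray through its open mouth, then push the tray's blue gate fully shut so that none can fall out on the way to the cleaner. Slide the polishers along the bench without picking them up, and leave the tooth bridge, the jaw model, the green bowl, the tape roll and the spatula where they lie.

Things in the scene. Friction and masses are not known exactly. Their poses are not given: they have to be found in the camera images.
- polisher_1_c (a point): red rubber polishing wheel on a short metal mandrel, lying on its side, loose, about 15 g; it slides as a block 22 x 26 x 22 mm (its own x, y, z, mandrel along y) and does not roll away. This point is its middle, 11 mm above its underside
- polisher_2_c (a point): teal rubber polishing wheel on a short metal mandrel, lying on its side, loose, about 15 g; it slides as a block 17 x 28 x 17 mm (its own x, y, z, mandrel along y) and does not roll away. This point is its middle, 8.5 mm above its underside
- polisher_3_c (a point): a second, like polisher_2: teal rubber polishing wheel on a short metal mandrel, lying on its side, loose, about 15 g; it slides as a block 17 x 28 x 17 mm (its own x, y, z, mandrel along y) and does not roll away. This point is its middle, 8.5 mm above its underside
- tray: low perforated steel tray, fixed to the bench, 132 mm deep (x) by 145 mm wide (y); origin under the middle of its floor, at bench height. x points from the mouth to the back wall, y left as one looks in at the mouth, z up. Walls at y = +-72.5 mm and x = +66 mm, 2.5 mm thick, 26 mm high plus a 5 mm round rim; floor 2 mm thick. A low carrying handle reaches to x = +96 mm, 25 mm high
- tray_mouth (a point): middle of the tray's open mouth, on the gate line (tray x = -65 mm), at floor height. From here outwards the floor runs out as a feathered ramp that meets the bench 25 mm further out (tray x = -90 mm)
- tray_post (a point): foot of the stop post at the right of the mouth (tray y = -72.5 mm), 8 mm thick, 29 mm high. A flared cheek, 22 mm high, stands outside it, reaching to about tray x = -101, y = -93 mm
- gate (a joint): blue gate's angle, rad: 0 shut across the mouth against the stop post, 1.57 straight out in line with the left wall, more is splayed (stop at 2.15). 3 mm strip, 141 mm long, 4 to 28 mm above the bench; from its hinge it points along tray x = -sin(angle), y = -cos(angle). Light hinge (0.3 N at the free end), stays where left; shuts when pushed from outside
- gate_hinge (a point): the gate's upright hinge axis, at the left corner of the mouth (tray x = -65, y = +72.5 mm), 15 mm above the bench
- gate_tip (a point): the free end of the gate, 15 mm above the bench
- bridge: small white three-tooth bridge, finished work, 11 x 28 x 9 mm, loose; origin under its middle; must not be moved
- jaw_model: tan jaw model, 63 x 68 x 25 mm, loose; origin under its middle; must not be moved
- bowl: green rubber mixing bowl, 67 mm across and 37 mm high, loose; origin under its middle; must not be moved
- tape: yellow tape roll lying flat, 48 mm across, 12 mm high, loose; origin under its middle; must not be moved
- spatula: steel spatula, 148 mm long along its y, 10 mm wide, 9 mm high, loose; origin under its middle; must not be moved

How it is judged:
By the outcome, as a careful person would: the job done as asked, in the order asked, and still so for the second after the job is handed in, with the robot touching nothing.
It also fails if it takes over 72 s, if anything falls off the work surface, if the arm or the gripper's body presses on something with over 40 N, if the wrist force passes 120 N, or if a joint passes its speed limit or range.

## Robot

A 6-joint arm with a two-finger parallel gripper is mounted at the origin on a cart in front of the work surface, level with it; the furniture and walls round the work are solid. World frame = base frame: x ahead of the robot, y to its left, z up, the work surface at z = 0. Lengths are in m, angles in degrees, forces in N, time in s.
With the tool pointing down it reaches from about 0.275 to 0.975 m from the base axis. Payload 8.4 kg.
Tool frame: the origin (TCP) lies midway between the tips of the shut fingers; the grasp point (between the pads) lies 19 mm behind it; z points along the fingers, y is the line along which they close (so a half turn about z gives the same grasp; the last joint's range is limited). The gripper opens to 92 mm and grips with 3 to 60 N. Pads are 20 mm wide; open, the fingers measure 128 mm over their backs; the gripper's body (75 mm by 189 mm) begins 69 mm behind the grasp point.
Start: joints at [-70.497, 20.225, 93.587, -0, 66.188, -0.138], TCP at [0.21, -0.589, 0.215] pointing down, gripper open.
Joint ranges: [-150.9, 150.9], [-52.94, 120.26], [3.33, 152.33], [-74.26, 254.26], [0, 154.13], [-172.89, 172.89]. Speed limits (degrees/s): [127.2, 127.2, 159.86, 180, 180, 180].

## Interface

Orientations are given as [roll, pitch, yaw] about the fixed x, y, z axes, in that order (R = Rz(yaw) Ry(pitch) Rx(roll)).
In Python, from bench import ctrl gives the robot as it stands. The module is installed in compiled form; this text tells all that it offers.
- The arm moves only by the shell command python3 -m pendant 'ROWS' [FORCE]. ROWS is JSON, a list of rows, each a list of 7 numbers: the turn, a rotation vector about the tool's x, y, z in degrees, then the shift along the tool's x, y, z in cm, then the finger opening in cm, from 0 to 9.19. In form: [[wx, wy, wz, dx, dy, dz, gripper], ...]. A call has exactly 10 rows; each row is the pose to reach, as a shift and turn from the pose commanded when the call began, along the tool's axes at that moment; what a row does not reach only later rows make up. A row lasts 1/8 s, in which the tool goes at most 62.5 mm and 10.7 degrees, less where a joint would pass 70% of its speed; a pose out of reach is approached as far as the arm can. A call with a gripper value outside its range is refused whole. The fingers move at their own pace and stop on an object; FORCE is the grip in N (left out, the last holds). Time passes only in rows, so rows that repeat a pose let the fingers close, or fill a call up. It gives the time, the measured TCP pose, the force, the opening and the grip force at its end, in the units of the state.
- ctrl.get_obs(): the state, without advancing time (a new reading comes with each control period).
- ctrl.snapshot(name): name is "side" or "top" or "wrist"; returns (picture, depth): 400x640x3 uint8, red, green, blue; 400x640 float32, m along the optical axis (not along the pixel's ray), 0 where there is no reading.
- ctrl.camera_model(name): a dict with "vertical_fov" (degrees; the focal length in pixels is half the picture's height over the tangent of half this angle, whatever the lens; pixels are square), "cx", "cy" (the principal point, pixels), "rvec" (rotation vector, rad) and "tvec" (3), from world to camera coordinates, as OpenCV has them. Camera axes: x right, y down, z forward; pixel columns grow to the right and rows downward; lengths in m; the calibration is good to about 2 mm. A picture is of the moment at which its call begins: read the wrist's pose just before it. camera_model takes no time and is no camera call; for the wrist camera it gives the pose at the moment of the call.
- ctrl.finish_job(): hands the job in; it is judged then, once.
The state is a dict: "t": time; "q": joint angles; "dq": joint speeds; "joint_torque": joint torques, N m; "tcp_pos": TCP position; "orientation": TCP orientation; "wrist_force": force on the tool from outside, world axes, zero at the start; "moment": the same for the moment, N m; "opening": opening from 0.0 (shut) to 1.0 (fully open); "grip_force": force on a finger pad.
Only numpy, scipy, OpenCV 4.12 (cv2) and the standard library are available. Lean on these libraries where they do the work, as an engineer would, in place of code of your own. Each camera call takes 0.05 s, during which the arm holds its last target. There are 200 camera calls.

## Working session

There is one attempt and no reset: what is moved stays moved. The work goes in short steps, Python scripts to look and compute and a shell command to move; the robot and the scene stay as the last step left them, time stands still between calls to the robot, and variables do not carry over. Pictures are saved under pics/ and viewed, at most 10 in all, crops included, and the job is handed in when it is done.

```bash
mkdir -p pics; cat > h.py <<'E'
import numpy as np, cv2
from bench import ctrl
def cam(n):
    m=ctrl.camera_model(n); f=200/np.tan(np.radians(m["vertical_fov"])/2)
    K=np.array([[f,0,m["cx"]],[0,f,m["cy"]],[0,0,1]]); R,_=cv2.Rodrigues(np.array(m["rvec"],float)); return K,R,np.array(m["tvec"],float).ravel()
def plane(c,u,v,z):
    K,R,t=c; d=R.T@np.linalg.solve(K,[u,v,1]); o=-R.T@t; return o+d*(z-o[2])/d[2]
def proj(c,p):
    K,R,t=c; q=K@(R@np.asarray(p,float)+t); return q[:2]/q[2]
def cloud(c,depth):
    K,R,t=c; v,u=np.mgrid[:400,:640]; P=np.stack([(u-K[0,2])/K[0,0]*depth,(v-K[1,2])/K[1,1]*depth,depth],-1); return (P-t)@R
def save(n,im): cv2.imwrite("pics/"+n+".png",im[:,:,::-1])
E
python3 - <<'E'
from h import *
o=ctrl.get_obs();print(o["t"],o["tcp_pos"],o["orientation"])
for n in ("top","side"):
    im,d=ctrl.snapshot(n);save(n+"0",im);np.savez(n+"0.npz",im=im,d=d)
    c=cam(n);print(n,-c[1].T@c[2], c[0][0,0], c[1].round(2).tolist())
E
```

```text
0.0 [ 0.20992492 -0.58817177  0.21388037] [-1.79921273e+02  3.66994510e-04  1.96430997e+01]
top [ 0.3479093  -0.00154519  0.98823281] 448.97415729113595 [[-0.02, -1.0, -0.0], [-0.98, 0.02, -0.19], [0.19, 0.0, -0.98]]
side [ 0.51677366 -1.10174092  0.49946135] 515.2445183906132 [[1.0, -0.05, -0.02], [-0.04, -0.38, -0.92], [0.04, 0.92, -0.38]]
```

View pics/top0.png

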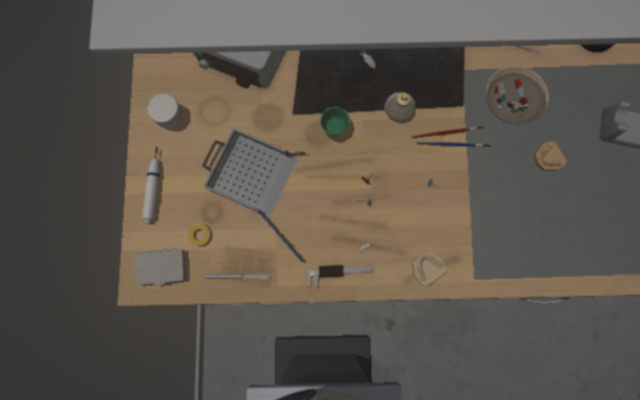

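View pics/side0.png

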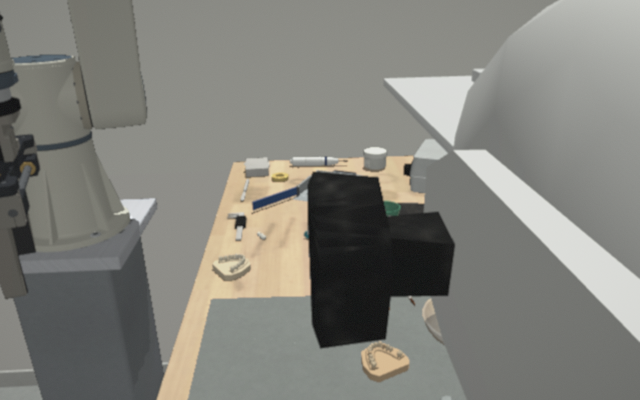

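```bash
python3 - <<'E'
from h import *
z=np.load("top0.npz");im,d=z["im"],z["d"];c=cam("top");P=cloud(c,d)
s=np.load("side0.npz");PS=cloud(cam("side"),s["d"])
for b in [(320,180,380,330),(395,220,445,290),(300,60,420,90)]:
    q=PS[b[1]:b[3],b[0]:b[2]][s["d"][b[1]:b[3],b[0]:b[2]]>0]
    print("side box",np.percentile(q,[5,50,95],axis=0).round(2).tolist() if len(q) else None)
print("shelf",P[20,300],P[40,300],P[40,120],P[40,600], "bench",P[200,450],P[150,350])
hsv=cv2.cvtColor(im,cv2.COLOR_RGB2HSV)
for r,u in [(180,367),(202,368),(183,430),(247,364)]:
    print(r,u); print(hsv[r-5:r+6:2,u-8:u+9:2].tolist()) if 0 else None
pts=dict(red=(367,180,.011),t2=(369,202,.0085),t3=(430,183,.0085),bridge=(364,247,.005),jaw=(428,268,.02),bowl=(335,122,.03),tape=(200,235,.01),spat0=(205,276,.005),spat1=(270,277,.005),
 hinge=(261,212,.028),tip=(303,260,.028),Lback=(207,184,.03),Rback=(235,132,.03),Rfront=(296,157,.03),cheek=(306,153,.02),cal=(310,285,.01))
for k,(u,v,h) in pts.items(): print(k,plane(c,u,v,h).round(3),P[v,u].round(3))
big=cv2.resize(im[110:280,190:450],None,fx=3,fy=3,interpolation=cv2.INTER_CUBIC)
save("crop0",cv2.convertScaleAbs(big,alpha=1.4))
E
```

```text
side box [[0.52, -1.03, 0.45], [0.52, -1.03, 0.46], [0.53, -1.02, 0.47]]
side box [[0.53, -1.02, 0.45], [0.54, -1.02, 0.45], [0.54, -1.02, 0.46]]
side box [[0.56, 0.3, 0.21], [0.72, 0.48, 0.25], [0.87, 0.49, 0.29]]
shelf [0.82837843 0.02706593 0.24751039] [0.78712532 0.02749127 0.24958469] [0.79425033 0.35230192 0.25061477] [ 0.77938675 -0.51773704  0.24074494] bench [ 0.53422088 -0.29271859  0.00315198] [ 0.65624104 -0.07376267  0.0006681 ]
180 367
202 368
183 430
247 364
red [ 0.582 -0.109  0.011] [ 0.58  -0.108  0.021]
t2 [ 0.533 -0.111  0.008] [ 0.531 -0.11   0.017]
t3 [ 0.573 -0.249  0.008] [ 0.571 -0.247  0.019]
bridge [ 0.433 -0.096  0.005] [ 0.433 -0.096  0.007]
jaw [ 0.385 -0.23   0.02 ] [ 0.385 -0.231  0.014]
bowl [ 0.713 -0.04   0.03 ] [ 0.723 -0.041  0.004]
tape [0.467 0.262 0.01 ] [ 0.468  0.265 -0.001]
spat0 [0.378 0.25  0.005] [0.378 0.248 0.009]
spat1 [0.373 0.109 0.005] [0.373 0.108 0.01 ]
hinge [0.512 0.126 0.028] [0.512 0.126 0.027]
tip [0.407 0.036 0.028] [0.408 0.037 0.001]
Lback [0.576 0.244 0.03 ] [0.579 0.247 0.021]
Rback [0.695 0.185 0.03 ] [0.701 0.188 0.013]
Rfront [0.634 0.049 0.03 ] [ 0.643  0.05  -0.001]
cheek [0.645 0.027 0.02 ] [0.651 0.027 0.003]
cal [0.354 0.023 0.01 ] [0.354 0.023 0.005]
```

View pics/crop0.png

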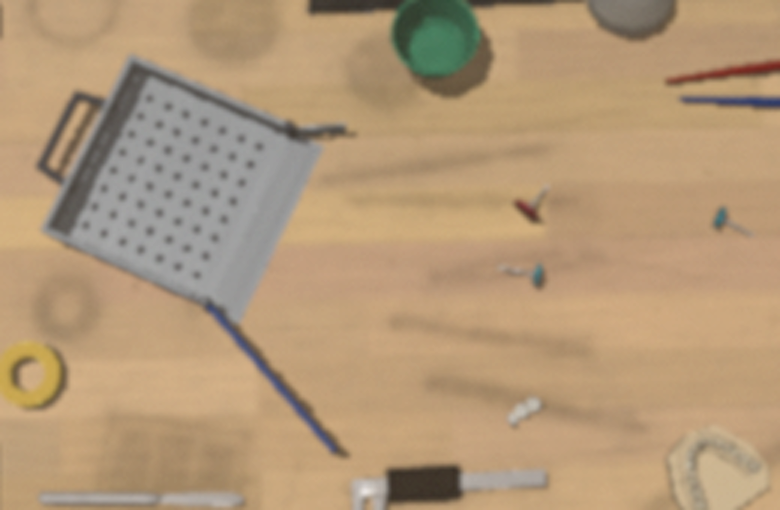

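The top view shows red (367,180), the teals (369,202) and (430,183), the hinge (261,212), the gate tip (303,260) and the tray mouth facing right and down in the picture. In the side view these are mostly hidden. I'll move above the polishers for one close wrist look.

```bash
cat >> h.py <<'E'
from scipy.spatial.transform import Rotation as Ro
def to(*targets):
    """rows (turn deg, shift cm) from the present pose to targets (x,y,z,yaw)"""
    o=ctrl.get_obs(); R0=Ro.from_euler("xyz",o["orientation"],degrees=True); p=np.array(o["tcp_pos"])
    print("now",o["t"],p.round(4),np.round(o["orientation"],2))
    for x,y,z,yaw in targets:
        w=(R0.inv()*Ro.from_euler("xyz",[180,0,yaw],degrees=True)).as_rotvec(degrees=True); s=R0.inv().apply(np.array([x,y,z])-p)*100
        print(w.round(1),s.round(2))
E
python3 -c "
from h import *
to((.50,-.20,.25,70))"
```

```text
now 0.1 [ 0.2099 -0.5882  0.214 ] [-179.93    0.     19.64]
[ -0.1  -0.  -50.4] [ 40.37 -26.82  -3.57]
```

```bash
python3 -m pendant '[[0,0,-6,4,-2.6,-3.5,0.8],[0,0,-12,9,-6,-3.5,0.8],[0,0,-18,14,-9.3,-3.5,0.8],[0,0,-24,19,-12.6,-3.5,0.8],[0,0,-30,24,-16,-3.5,0.8],[0,0,-36,29,-19.3,-3.5,0.8],[0,0,-42,34,-22.6,-3.5,0.8],[0,0,-48,38,-25.3,-3.5,0.8],[0,0,-50,40.4,-26.8,-3.5,0.8],[0,0,-50,40.4,-26.8,-3.5,0.8]]'
python3 - <<'E'
from h import *
c=cam("wrist");im,d=ctrl.snapshot("wrist");save("w1",im);np.savez("w1.npz",im=im,d=d,K=c[0],R=c[1],t=c[2])
for n,p in dict(red=(.582,-.109,.01),t2=(.533,-.111,.01),t3=(.573,-.249,.01)).items(): print(n,proj(c,p).round())
E
```

```text
t: 1.35
tcp_pos: [0.5012, -0.199, 0.2492]
orientation: [-180.0, -0.0, 69.8]
wrist_force: [0.2, -0.9, -0.6]
opening: 0.087
grip_force: 0.0
red [365.  66.]
t2 [324.  84.]
t3 [394. 184.]
```

View pics/w1.png

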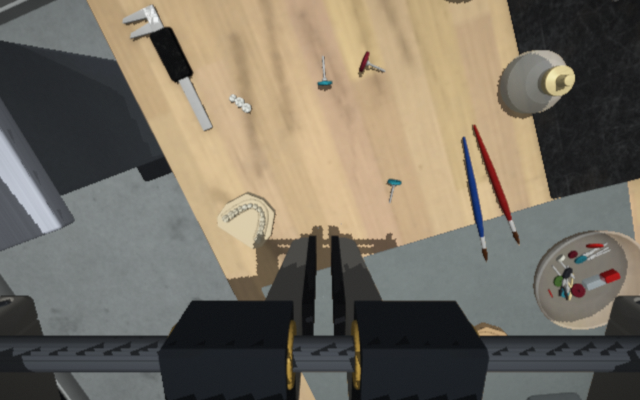

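The wrist view shows red (372,66), teal 2 (324,72), teal 3 (392,190) and the bridge (240,103), matching the top view. Next I'll compute the sweep paths.

```bash
cat >> h.py <<'E'
a=np.radians(62.5); O=np.array([.606,.150]); X=np.array([np.cos(a),np.sin(a)]); Y=np.array([-X[1],X[0]])
def w2t(p): q=np.asarray(p)[:2]-O; return np.array([q@X,q@Y])*1000
def t2w(x,y): return O+X*x/1000+Y*y/1000
def sweep(p,end,back=.040,z=.005,hi=.05,lift=None):
    p=np.asarray(p)[:2]; e=t2w(*end); u=(e-p)/np.linalg.norm(e-p); s=p-u*back; yaw=np.degrees(np.arctan2(u[1],u[0]))
    print("yaw",yaw.round(1),"len cm",round(100*np.linalg.norm(e-s),1)); to((*s,hi,yaw),(*s,z,yaw),(*e,z,yaw))
E
python3 - <<'E'
from h import *
s=np.load("w1.npz");c=(s["K"],s["R"],s["t"])
P={}
for n,u,v,h in [("red",372,66,.011),("t2",324,72,.0085),("t3",392,190,.0085),("bridge",240,103,.005)]:
    P[n]=plane(c,u,v,h); print(n,P[n].round(4),w2t(P[n]).round())
ct=cam("top")
for n,u,v,h in [("post",287,153,.029),("hinge",260,211,.028),("Lb",207,184,.031),("Rb",235,131,.031)]: print(n,w2t(plane(ct,u,v,h)).round())
sweep(P["red"],(10,-30))
E
```

```text
red [ 0.5895 -0.1114  0.011 ] [-239. -106.]
t2 [ 0.5375 -0.0987  0.0085] [-252.  -54.]
t3 [ 0.5691 -0.2563  0.0085] [-377. -155.]
bridge [ 0.4346 -0.0966  0.005 ] [-298.   38.]
post [-55. -71.]
hinge [-62.  71.]
Lb [70. 70.]
Rb [ 73. -65.]
yaw 79.5 len cm 30.1
now 1.4 [ 0.5004 -0.2     0.2492] [-1.7996e+02  1.0000e-02  6.9710e+01]
[-0.   0.  -9.8] [ 7.46  5.98 19.92]
[-0.   0.  -9.8] [ 7.46  5.98 24.42]
[-0.   0.  -9.8] [37.11  0.89 24.41]
```

```bash
python3 -m pendant '[[0,0,-4,2,1.5,5,0.8],[0,0,-8,4.5,3.5,10,0.8],[0,0,-9.8,7,5.5,15,0.8],[0,0,-9.8,7.5,6,19,0.8],[0,0,-9.8,7.5,6,22,0.8],[0,0,-9.8,7.5,6,23.5,0.8],[0,0,-9.8,7.5,6,24.3,0.8],[0,0,-9.8,7.5,6,24.3,0.8],[0,0,-9.8,7.5,6,24.3,0.8],[0,0,-9.8,7.5,6,24.3,0.8]]'
python3 -c "
from h import *
sweep([.5895,-.1114],(10,-30))"
```

```text
t: 2.65
tcp_pos: [0.5835, -0.1512, 0.0075]
orientation: [179.9, 0.0, 79.4]
wrist_force: [0.0, -0.3, 0.3]
opening: 0.086
grip_force: 0.0
yaw 79.5 len cm 30.1
now 2.65 [ 0.5835 -0.1512  0.0075] [1.7991e+02 1.0000e-02 7.9440e+01]
[ 0.1  0.  -0. ] [ 0.02 -0.13 -4.25]
[ 0.1  0.  -0. ] [ 0.02 -0.13  0.25]
[ 0.1  0.  -0. ] [30.1  -0.14  0.25]
```

```bash
python3 -m pendant '[[0,0,0,0.8,0,0.1,0.8],[0,0,0,1.8,0,0.1,0.8],[0,0,0,3,0,0.1,0.8],[0,0,0,4.5,0,0.1,0.8],[0,0,0,6,0,0.1,0.8],[0,0,0,7.8,0,0.1,0.8],[0,0,0,9.6,0,0.1,0.8],[0,0,0,11.4,0,0.1,0.8],[0,0,0,13.2,0,0.1,0.8],[0,0,0,15,0,0.1,0.8]]'
python3 -m pendant '[[0,0,0,1.8,0,0,0.8],[0,0,0,3.6,0,0,0.8],[0,0,0,5.4,0,0,0.8],[0,0,0,7.2,0,0,0.8],[0,0,0,9,0,0,0.8],[0,0,0,10.8,0,0,0.8],[0,0,0,12.6,0,0,0.8],[0,0,0,14,0,0,0.8],[0,0,0,15,0,0,0.8],[0,0,0,15,0,0,0.8]]'
python3 - <<'E'
from h import *
im,d=ctrl.snapshot("wrist");save("w2",im)
to((*t2w(-10,-30),.07,79.5))
sweep([.5375,-.0987],(10,30),hi=.06)
E
```

```text
t: 3.9
tcp_pos: [0.6105, -0.0023, 0.0056]
orientation: [-180.0, -0.0, 79.4]
wrist_force: [0.1, 0.1, -0.2]
opening: 0.088
grip_force: 0.0
t: 5.15
tcp_pos: [0.6379, 0.1446, 0.0055]
orientation: [180.0, -0.0, 79.5]
wrist_force: [0.3, 0.5, -0.3]
opening: 0.09
grip_force: 0.0
now 5.2 [0.6377 0.144  0.0055] [-1.7999e+02  1.0000e-02  7.9470e+01]
[-0.  0. -0.] [-1.82 -0.65 -6.45]
yaw 80.3 len cm 31.5
now 5.2 [0.6377 0.144  0.0055] [-1.7999e+02  1.0000e-02  7.9470e+01]
[-0.   0.  -0.8] [-29.69  -5.36  -5.44]
[-0.   0.  -0.8] [-29.69  -5.36   0.06]
[-0.   0.  -0.8] [ 1.84 -5.8   0.05]
```

View pics/w2.png

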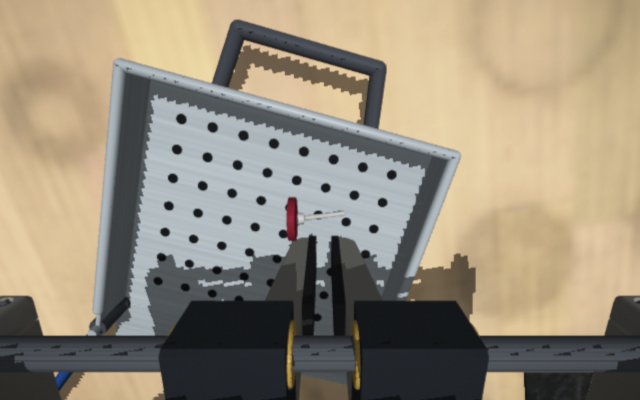

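Red is inside the tray at (312,216), well past the mouth. Teal 2 is next.

```bash
python3 -m pendant '[[0,0,0,-0.5,0,-2.5,0.8],[0,0,0,-1,0,-5.5,0.8],[0,0,0,-5,-1,-6,0.8],[0,0,0,-10,-2,-6,0.8],[0,0,0,-15,-3,-6,0.8],[0,0,0,-20,-4,-6,0.8],[0,0,0,-25,-5,-6,0.8],[0,0,-0.8,-29,-5.4,-6,0.8],[0,0,-0.8,-29.7,-5.4,-5,0.8],[0,0,-0.8,-29.7,-5.4,-2.5,0.8]]'
python3 -m pendant '[[0,0,0,0,0,1.5,0.8],[0,0,0,0,0,2.4,0.8],[0,0,0,0,0,2.5,0.8],[0,0,0,1,0,2.5,0.8],[0,0,0,2,0,2.5,0.8],[0,0,0,3.2,0,2.5,0.8],[0,0,0,4.5,0,2.5,0.8],[0,0,0,6,0,2.5,0.8],[0,0,0,7.8,0,2.5,0.8],[0,0,0,9.6,0,2.5,0.8]]'
python3 - <<'E'
from h import *
im,d=ctrl.snapshot("wrist");save("w3",im)
to((*t2w(10,30),.0055,80.3))
E
```

```text
t: 6.45
tcp_pos: [0.5311, -0.1391, 0.0309]
orientation: [179.9, 0.0, 80.1]
wrist_force: [0.3, -0.4, 0.0]
opening: 0.087
grip_force: 0.0
t: 7.7
tcp_pos: [0.5467, -0.0422, 0.0056]
orientation: [-180.0, -0.0, 80.2]
wrist_force: [0.3, -0.4, -0.1]
opening: 0.087
grip_force: 0.1
now 7.75 [ 0.5471 -0.0407  0.0056] [ 1.7999e+02 -3.0000e-02  8.0270e+01]
[ 0. -0. -0.] [2.166e+01 3.000e-02 2.000e-02]
```

View pics/w3.png

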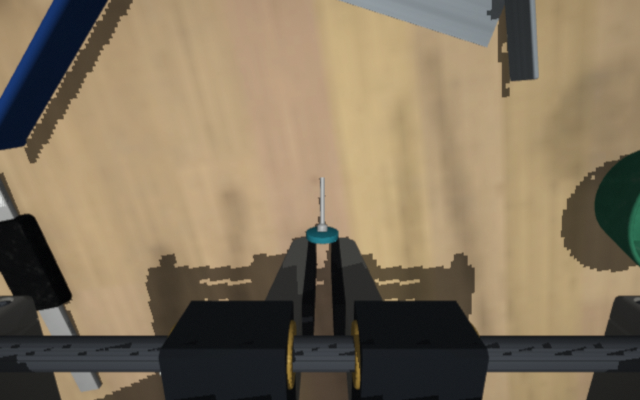

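Teal 2 is centred on the fingers at (322,233), so I'll push on.

```bash
python3 -m pendant '[[0,0,0,1.2,0,0,0.8],[0,0,0,2.8,0,0,0.8],[0,0,0,4.5,0,0,0.8],[0,0,0,6.3,0,0,0.8],[0,0,0,8.1,0,0,0.8],[0,0,0,9.9,0,0,0.8],[0,0,0,11.7,0,0,0.8],[0,0,0,13.5,0,0,0.8],[0,0,0,15.3,0,0,0.8],[0,0,0,17.1,0,0,0.8]]'
python3 -m pendant '[[0,0,0,1.5,0,0,0.8],[0,0,0,2.8,0,0,0.8],[0,0,0,4,0,0,0.8],[0,0,0,4.5,0,0,0.8],[0,0,0,4.5,0,0,0.8],[0,0,0,4,0,-2.5,0.8],[0,0,0,3.5,0,-5.5,0.8],[0,0,0,2,0.5,-7.5,0.8],[0,0,0,-3,1.5,-7.5,0.8],[0,0,0,-8,2.5,-7.5,0.8]]'
python3 - <<'E'
from h import *
im,d=ctrl.snapshot("wrist");save("w4",im)
sweep([.5691,-.2563],(-25,0),hi=.06)
E
```

```text
t: 9.0
tcp_pos: [0.5758, 0.1262, 0.0056]
orientation: [180.0, -0.0, 80.2]
wrist_force: [-0.8, 0.2, 0.5]
opening: 0.089
grip_force: 0.0
t: 10.25
tcp_pos: [0.5867, 0.0399, 0.0811]
orientation: [180.0, 0.0, 80.3]
wrist_force: [1.2, 0.2, 0.4]
opening: 0.089
grip_force: 0.0
yaw 86.2 len cm 42.5
now 10.3 [0.5863 0.0347 0.0808] [1.7998e+02 1.3000e-01 8.0190e+01]
[ 0.   0.1 -6. ] [-32.94   3.68   2.16]
[ 0.   0.1 -6. ] [-32.92   3.68   7.66]
[ 0.   0.1 -6. ] [ 9.34 -0.79  7.56]
```

View pics/w4.png

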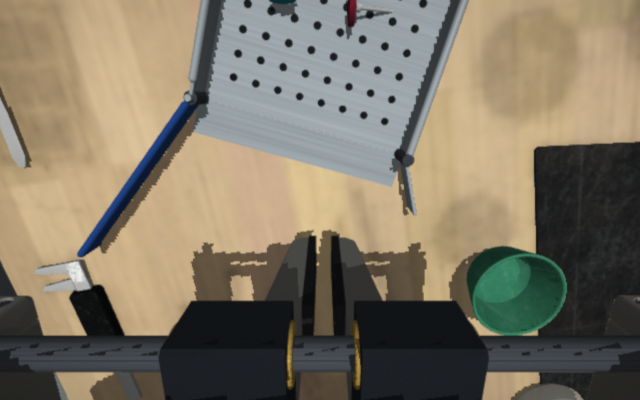

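Both polishers are well inside: teal at (282,2) and red at (352,12). Now teal 3.

```bash
python3 -m pendant '[[0,0,-1,-4,0.5,0,0.8],[0,0,-3,-9,1,0,0.8],[0,0,-6,-14,1.6,0,0.8],[0,0,-6,-19,2.1,0,0.8],[0,0,-6,-24,2.7,0,0.8],[0,0,-6,-29,3.2,1,0.8],[0,0,-6,-32.5,3.7,2.5,0.8],[0,0,-6,-32.9,3.7,5,0.8],[0,0,-6,-32.9,3.7,7,0.8],[0,0,-6,-32.9,3.7,7.5,0.8]]'
python3 -c "
from h import *
sweep([.5691,-.2563],(-25,0),hi=.06)"
```

```text
t: 11.55
tcp_pos: [0.5661, -0.288, 0.004]
orientation: [-179.9, -0.1, 86.2]
wrist_force: [0.6, 0.5, 0.6]
opening: 0.086
grip_force: 0.0
yaw 86.2 len cm 42.5
now 11.55 [ 0.5661 -0.288   0.004 ] [-1.7985e+02 -6.0000e-02  8.6240e+01]
[-0.1 -0.1  0. ] [-0.81  0.08 -5.6 ]
[-0.1 -0.1  0. ] [-0.81  0.09 -0.1 ]
[-0.1 -0.1  0. ] [41.68  0.1  -0.05]
```

```bash
python3 -m pendant '[[0,0,0,0.6,0,-0.15,0.8],[0,0,0,1.5,0,-0.15,0.8],[0,0,0,3,0,-0.15,0.8],[0,0,0,4.6,0,-0.15,0.8],[0,0,0,6.4,0,-0.15,0.8],[0,0,0,8.2,0,-0.15,0.8],[0,0,0,10,0,-0.15,0.8],[0,0,0,11.8,0,-0.15,0.8],[0,0,0,13.6,0,-0.15,0.8],[0,0,0,14.5,0,-0.15,0.8]]'
python3 - <<'E'
from h import *
im,d=ctrl.snapshot("wrist");save("w5",im)
to((*t2w(-25,0),.0055,86.2))
E
```

```text
t: 12.8
tcp_pos: [0.5769, -0.1426, 0.0071]
orientation: [-180.0, -0.0, 86.3]
wrist_force: [0.5, 0.0, 0.3]
opening: 0.085
grip_force: 0.0
now 12.85 [ 0.5769 -0.1421  0.007 ] [-1.7998e+02 -2.0000e-02  8.6290e+01]
[-0.  -0.   0.1] [2.705e+01 1.000e-02 1.600e-01]
```

View pics/w5.png

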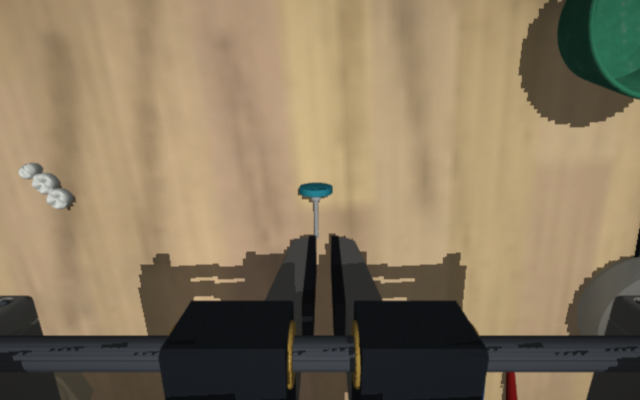

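Teal 3 is centred at (316,205) and following the fingers.

```bash
python3 -m pendant '[[0,0,0,1.2,0,0.1,0.8],[0,0,0,2.8,0,0.1,0.8],[0,0,0,4.5,0,0.1,0.8],[0,0,0,6.3,0,0.1,0.8],[0,0,0,8.1,0,0.1,0.8],[0,0,0,9.9,0,0.1,0.8],[0,0,0,11.7,0,0.1,0.8],[0,0,0,13.5,0,0.1,0.8],[0,0,0,15.3,0,0.1,0.8],[0,0,0,16.5,0,0.1,0.8]]'
python3 -m pendant '[[0,0,0,1.5,0,0,0.8],[0,0,0,3.2,0,0,0.8],[0,0,0,5,0,0,0.8],[0,0,0,6.8,0,0,0.8],[0,0,0,8.6,0,0,0.8],[0,0,0,9.8,0,0,0.8],[0,0,0,10.4,0,0,0.8],[0,0,0,10.4,0,0,0.8],[0,0,0,10,0,-2.5,0.8],[0,0,0,9.5,0,-5.5,0.8]]'
python3 -m pendant '[[0,0,0,-4,0,-4,0],[0,0,0,-8,0,-8,0],[0,0,0,-11,0,-11,0],[0,0,0,-13,0,-13,0],[0,0,0,-14,0,-14,0],[0,0,0,-14,0,-14,0],[0,0,0,-14,0,-14,0],[0,0,0,-14,0,-14,0],[0,0,0,-14,0,-14,0],[0,0,0,-14,0,-14,0]]'
python3 - <<'E'
from h import *
c=cam("wrist");im,d=ctrl.snapshot("wrist");save("w6",im);np.savez("w6.npz",im=im,d=d,K=c[0],R=c[1],t=c[2]);print(ctrl.get_obs()["tcp_pos"])
E
```

```text
t: 14.1
tcp_pos: [0.5877, 0.022, 0.0061]
orientation: [180.0, -0.0, 86.3]
wrist_force: [-0.7, 0.2, -0.1]
opening: 0.088
grip_force: 0.1
t: 15.35
tcp_pos: [0.5932, 0.1148, 0.0611]
orientation: [-179.9, 0.0, 86.2]
wrist_force: [0.8, -0.5, 0.1]
opening: 0.084
grip_force: 0.0
t: 16.6
tcp_pos: [0.5846, -0.0239, 0.2008]
orientation: [-180.0, 0.0, 86.3]
wrist_force: [-0.2, -0.1, 1.2]
opening: 0.008
grip_force: 0.0
[ 0.5846793  -0.02395274  0.20089412]
```

View pics/w6.png

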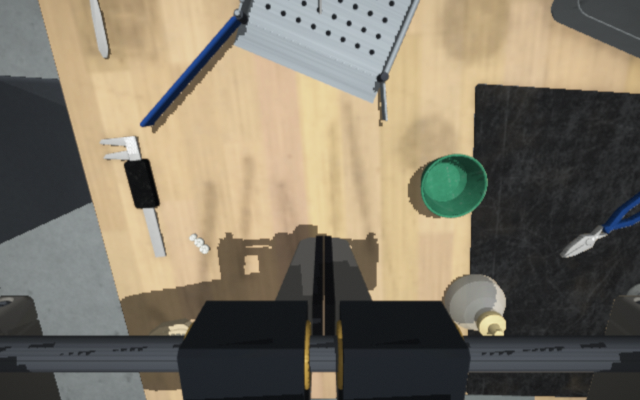

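Teal 3 is inside, with its mandrel end at (319,8). The hinge is at (240,14), the post at (382,78) and the gate tip at (147,124). I'll plan the gate arc from these.

```bash
cat > g.py <<'E'
from h import *
s=np.load("w6.npz");c=(s["K"],s["R"],s["t"])
H=plane(c,240,14,.03)[:2];Q=plane(c,382,78,.029)[:2];T=plane(c,147,124,.028)[:2]
y=(H-Q)/np.linalg.norm(H-Q);x=np.array([y[1],-y[0]]); g=T-H
th0=np.arctan2(-g@x,-g@y); yaw=np.degrees(np.arctan2(x[1],x[0]))
def wp(th,gap=0,r=.095,z=.011):
    u=-np.sin(th)*x-np.cos(th)*y; n=np.cos(th)*x-np.sin(th)*y
    s_=abs(np.cos(th))*.010+abs(np.sin(th))*.018+.0015+gap
    return (*(H+r*u-s_*n),z,yaw)
if __name__=="__main__":
    print("HP",np.linalg.norm(H-Q),"HT",np.linalg.norm(g),"th0",th0,"yaw",yaw,H,T)
    m=plane(c,319,10,.011)[:2]-H; print("t3 end rel. mouth line",m@x,"y",m@y+.0725)
    a=wp(th0,.025); print(a, w2t(a)); to((*a[:2],.06,yaw),a,*[wp(t) for t in np.arange(1.9,-.01,-.19)])
E
python3 g.py
```

```text
HP 0.13972409688090387 HT 0.13706229366382155 th0 1.97153798309378 yaw 63.666756423105376 [0.5193714 0.1317709] [0.41546906 0.042382  ]
t3 end rel. mouth line 0.03358873349129396 y 0.010654042138629992
(np.float64(0.41671911441675663), np.float64(0.10542417742306734), 0.011, np.float64(63.666756423105376)) [-126.93942395  147.31137177]
now 16.65 [ 0.5847 -0.024   0.2009] [-179.98    0.     86.26]
[-0.   0.  22.6] [ 11.82 -17.6   14.09]
[-0.   0.  22.6] [ 11.82 -17.6   18.99]
[-0.   0.  22.6] [  9.44 -15.45  18.99]
[-0.   0.  22.6] [  7.99 -14.14  18.99]
[-0.   0.  22.6] [  6.84 -12.61  18.99]
[-0.   0.  22.6] [  6.05 -11.09  18.99]
[-0.   0.  22.6] [ 5.54 -9.38 18.99]
[-0.   0.  22.6] [ 5.36 -7.53 18.99]
[-0.   0.  22.6] [ 5.57 -5.62 18.99]
[-0.   0.  22.6] [ 6.19 -3.73 18.99]
[-0.   0.  22.6] [ 7.22 -1.96 18.99]
[-0.   0.  22.6] [ 8.65 -0.42 18.99]
[-0.   0.  22.6] [10.4   0.8  18.99]
```

```bash
python3 -m pendant '[[0,0,5,2,-3,3,0],[0,0,11,4.5,-6.5,6,0],[0,0,17,7,-10.5,9,0],[0,0,22.6,9.5,-14,11,0],[0,0,22.6,11.3,-16.8,12,0],[0,0,22.6,11.8,-17.6,12.5,0],[0,0,22.6,11.8,-17.6,14,0],[0,0,22.6,11.8,-17.6,16,0],[0,0,22.6,11.8,-17.6,18,0],[0,0,22.6,11.8,-17.6,18.9,0]]'
python3 - <<'E'
from g import *
to(*[wp(t) for t in (1.9,1.7,1.5,1.3,1.1,.9,.7,.5,.3,.15,.05,0,-.03)])
E
```

```text
t: 17.9
tcp_pos: [0.4176, 0.1048, 0.0115]
orientation: [180.0, 0.0, 63.6]
wrist_force: [-1.2, -0.2, 0.1]
opening: 0.004
grip_force: 0.0
now 17.9 [0.4176 0.1048 0.0115] [179.99   0.    63.63]
[ 0.  0. -0.] [-1.36  2.8   0.05]
[ 0.  0. -0.] [-2.22  4.66  0.05]
[ 0.  0. -0.] [-2.69  6.59  0.05]
[ 0.  0. -0.] [-2.8   8.4   0.05]
[ 0.  0. -0.] [-2.53 10.27  0.05]
[ 0.  0. -0.] [-1.86 12.13  0.05]
[ 0.  0. -0.] [-0.77 13.86  0.05]
[ 0.  0. -0.] [ 0.72 15.36  0.05]
[ 0.  0. -0.] [ 2.57 16.52  0.05]
[ 0.  0. -0.] [ 4.13 17.11  0.05]
[ 0.  0. -0.] [ 5.23 17.35  0.05]
[ 0.  0. -0.] [ 5.79 17.42  0.05]
[ 0.  0. -0.] [ 6.02 17.46  0.05]
```

```bash
python3 -m pendant '[[0,0,0,-0.7,1.4,0,0],[0,0,0,-1.4,2.8,0,0],[0,0,0,-1.9,3.8,0,0],[0,0,0,-2.3,5,0,0],[0,0,0,-2.7,6.6,0,0],[0,0,0,-2.8,8.4,0,0],[0,0,0,-2.5,10.3,0,0],[0,0,0,-1.9,12.1,0,0],[0,0,0,-0.8,13.9,0,0],[0,0,0,-0.2,14.6,0,0]]'
python3 - <<'E'
from g import *
to(*[wp(t) for t in (.5,.3,.15,.05,0,-.03)])
E
```

```text
t: 19.15
tcp_pos: [0.5485, 0.0382, 0.0121]
orientation: [180.0, -0.0, 63.6]
wrist_force: [-0.8, 0.1, -0.4]
opening: 0.005
grip_force: 0.2
now 19.15 [0.5485 0.0382 0.0121] [ 1.7996e+02 -2.0000e-02  6.3620e+01]
[ 0. -0. -0.] [0.88 0.67 0.11]
[ 0. -0. -0.] [2.73 1.83 0.11]
[ 0. -0. -0.] [4.29 2.42 0.11]
[ 0. -0. -0.] [5.39 2.66 0.11]
[ 0. -0. -0.] [5.95 2.74 0.11]
[ 0. -0. -0.] [6.18 2.77 0.11]
```

```bash
python3 -m pendant '[[0,0,0,0.9,0.7,0,0],[0,0,0,1.8,1.3,0,0],[0,0,0,2.7,1.8,0,0],[0,0,0,3.5,2.2,0,0],[0,0,0,4.3,2.4,0,0],[0,0,0,4.8,2.5,0,0],[0,0,0,5.2,2.6,0,0],[0,0,0,5.5,2.7,0,0],[0,0,0,5.7,2.7,0,0],[0,0,0,5.8,2.7,0,0]]'
python3 - <<'E'
from h import *
im,d=ctrl.snapshot("top");save("t2",cv2.convertScaleAbs(cv2.resize(im[110:280,190:450],None,fx=3,fy=3,interpolation=cv2.INTER_CUBIC),alpha=1.4))
E
```

```text
t: 20.4
tcp_pos: [0.5968, 0.0785, 0.0121]
orientation: [180.0, -0.0, 63.6]
wrist_force: [-0.2, -1.7, -0.3]
opening: 0.008
grip_force: 0.2
```

```bash
python3 -m pendant '[[0,0,0,0.03,0,0,0],[0,0,0,0.06,0,0,0],[0,0,0,0.09,0,0,0],[0,0,0,0.12,0,0,0],[0,0,0,0.15,0,0,0],[0,0,0,0.18,0,0,0],[0,0,0,0.21,0,0,0],[0,0,0,0.24,0,0,0],[0,0,0,0.27,0,0,0],[0,0,0,0.3,0,0,0]]'
```

```text
t: 21.7
tcp_pos: [0.5981, 0.0812, 0.0121]
orientation: [180.0, -0.0, 63.6]
wrist_force: [0.0, -0.3, -0.2]
opening: 0.005
grip_force: 0.2
```

```bash
python3 -m pendant '[[0,0,0,0.03,0,0,0],[0,0,0,0.06,0,0,0],[0,0,0,0.09,0,0,0],[0,0,0,0.12,0,0,0],[0,0,0,0.15,0,0,0],[0,0,0,0.18,0,0,0],[0,0,0,0.21,0,0,0],[0,0,0,0.24,0,0,0],[0,0,0,0.27,0,0,0],[0,0,0,0.3,0,0,0]]'
python3 - <<'E'
from h import *
c=cam("wrist");im,d=ctrl.snapshot("wrist");save("w7",im);np.savez("w7.npz",im=im,d=d,K=c[0],R=c[1],t=c[2])
E
```

```text
t: 22.95
tcp_pos: [0.5983, 0.0821, 0.0119]
orientation: [-180.0, 0.2, 63.7]
wrist_force: [-2.6, -13.2, 4.5]
opening: 0.0
grip_force: 6.6
```

View pics/w7.png

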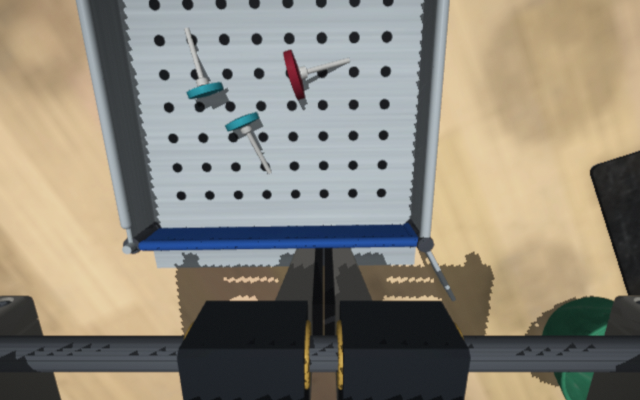

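The gate (blue, row ~238) lies straight across the mouth from the hinge (130,247) to the post (425,243). The push met the stop at about 13 N. All three polishers are inside: (205,88), (243,125) and (295,75). I'll back off, lift and check the gate by its blue mask.

```bash
python3 -m pendant '[[0,0,0,-0.5,0,0,0],[0,0,0,-1.5,0,0,0],[0,0,0,-2.5,0,-1,0],[0,0,0,-3,0,-4,0],[0,0,0,-4,0,-8,0],[0,0,0,-6,0,-12,0],[0,0,0,-8,0,-14,0],[0,0,0,-8,0,-14,0],[0,0,0,-8,0,-14,0],[0,0,0,-8,0,-14,0]]'
python3 - <<'E'
from h import *
def blue(im,c):
    h=cv2.cvtColor(im,cv2.COLOR_RGB2HSV);m=cv2.inRange(h,(105,120,40),(125,255,255));n,l,s,_=cv2.connectedComponentsWithStats(m)
    i=1+np.argmax(s[1:,4]);v,u=np.nonzero(l==i);pts=np.array([plane(c,a,b,.02)[:2] for a,b in zip(u,v)])
    vx,vy,_,_=cv2.fitLine(pts.astype(np.float32),cv2.DIST_L2,0,.01,.01).ravel();pr=pts@[vx,vy];print("blue n",s[i,4],"box",s[i,:4],"dir",np.degrees(np.arctan2(vy,vx)),"len",np.ptp(pr),"mid",pts.mean(0).round(3))
s=np.load("w7.npz");blue(s["im"],(s["K"],s["R"],s["t"]))
c=cam("wrist");im,d=ctrl.snapshot("wrist");blue(im,c);print(ctrl.get_obs()["tcp_pos"])
ct=cam("top");ti,td=ctrl.snapshot("top");s=np.load("top0.npz")
# undisturbed objects: image difference at their places
for n,(u,v) in dict(bridge=(364,247),jaw=(428,265),bowl=(335,122),tape=(200,235),spat=(237,276)).items():
    print(n,cv2.absdiff(ti,s["im"])[v-12:v+13,u-12:u+13].mean().round(1))
h=cv2.cvtColor(im,cv2.COLOR_RGB2HSV)
for n,lo,hi in [("red",(0,150,60),(8,255,255)),("teal",(82,120,40),(100,255,255))]:
    k,l,st,ce=cv2.connectedComponentsWithStats(cv2.inRange(h,lo,hi))
    for i in range(1,k):
        if st[i,4]>15: print(n,st[i,4],w2t(plane(c,*ce[i],.012)).round())
E
```

```text
t: 24.25
tcp_pos: [0.5634, 0.0127, 0.151]
orientation: [-179.9, 0.0, 63.7]
wrist_force: [-0.1, 0.2, -0.3]
opening: 0.002
grip_force: 0.0
blue n 5858 box [138 223 281  27] dir -25.223324 len 0.14255003106454356 mid [0.584 0.103]
blue n 1010 box [212  82 169   9] dir -25.499231 len 0.13956990954065845 mid [0.581 0.103]
[0.56346077 0.01266503 0.15103983]
bridge 18.7
jaw 47.7
bowl 26.1
tape 0.6
spat 15.2
red 52 [-291. -238.]
red 209 [-364. -288.]
teal 137 [ 4. 17.]
```

```bash
python3 - <<'E'
from h import *
s=np.load("w7.npz");c=(s["K"],s["R"],s["t"])
g=cv2.cvtColor(s["im"],cv2.COLOR_RGB2GRAY)
def hole(u,v):
    w=255.-g[v-7:v+8,u-7:u+8];w=np.clip(w-140,0,None);yy,xx=np.mgrid[-7:8,-7:8];return u+(w*xx).sum()/w.sum(),v+(w*yy).sum()/w.sum()
for a,b in [((181,195),(382,193)),((177,168),(383,164)),((159,41),(386,37))]:
    q=plane(c,*hole(*b),.002)-plane(c,*hole(*a),.002);print("row dir",np.degrees(np.arctan2(q[1],q[0])))
# gate top edges at z=.028, far edge of blue mask near both ends
m=cv2.inRange(cv2.cvtColor(s["im"],cv2.COLOR_RGB2HSV),(105,120,40),(125,255,255))
for f in (np.min,np.max):
    P=[plane(c,u,f(np.nonzero(m[215:260,u])[0])+215,.028)[:2] for u in (160,270,400)];q=P[2]-P[0];print("gate edge",np.degrees(np.arctan2(q[1],q[0])))
s=np.load("w6.npz");print("bridge",plane((s["K"],s["R"],s["t"]),200,243,.005),"bowl",plane((s["K"],s["R"],s["t"]),454,185,.03))
E
```

```text
row dir -25.449971542276753
row dir -25.47571736728587
row dir -25.48758242816731
gate edge -25.514113909030105
gate edge -25.491289847898702
bridge [ 0.43625264 -0.09546575  0.005     ] bowl [ 0.7159785  -0.03812829  0.03      ]
```

The gate is parallel to the tray's hole rows to within 0.1°, so it is fully shut. The bridge and bowl are where they started.

```bash
python3 -c "
from bench import ctrl
print(ctrl.finish_job())"
```

```text
the job is handed in; nothing more can be done
None
```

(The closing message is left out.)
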